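Open the display box past its spring catch

ROBOT

A 6-joint arm with a two-finger parallel gripper is mounted at the origin on a cart in front of the work surface, level with it; the furniture and walls round the work are solid. World frame = base frame: x ahead of the robot, y to its left, z up, the work surface at z = 0. Lengths are in m, angles in rad, forces in N, time in s.
With the tool pointing down it reaches from about 0.325 to 0.775 m from the base axis. Payload 5.5 kg.
Tool frame: the origin (TCP) lies between the finger pads; the fingertips stand 8 mm ahead of it and the grasp point (between the pads) lies 11 mm behind it (tcp_to_tips is the distance from the TCP to the fingertips, in m); z points along the fingers, y is the direction in which the jaws open and shut (so a half turn about z gives the same grasp; the last joint's range is limited). The gripper opens to 88 mm and grips with 3 to 60 N. Pads are 20 mm wide; open, the fingers measure 115 mm over their backs; the gripper's body (75 mm by 178 mm) begins 61 mm behind the grasp point.
Start: joints at [1.126, 0.091, 1.231, -0, 1.82, -0.057], TCP at [0.227, 0.555, 0.231] pointing down, gripper open.
Joint ranges: [-2.87, 2.87], [-0.86, 2.18], [0.17, 2.46], [-1.51, 4.65], [0.06, 2.69], [-2.65, 2.65]. Speed limits (rad/s): [2.57, 2.57, 3.01, 3.14, 3.14, 3.14].

INTERFACE

Orientations are given as a unit quaternion [w, x, y, z].
In Python, from bench import * gives the robot as it stands. Calls block until the motion is done:
- move_to(position, orientation): joint-space move of the TCP to a pose.
- move_l(position, speed=0.15, orientation=None): straight line of the TCP; orientation=None keeps the orientation; speed is the mean speed in m/s.
- movej(angles): joint-space move.
- gripper_open() and close(): open the fingers fully, or close them until they stop; the grip force is fixed at half the most.
- hold(seconds).
- inverse_kinematics(position, orientation): joint angles nearest the present ones, or None.
- state(): the state.
- get_image(name): name is "scene" or "top"; returns a dict with "frame" (400x640x3 uint8, blue, green, red), "depth" (400x640 float32, m along the optical axis (not along the pixel's ray), 0 where there is no reading), "camera_matrix" (3x3 intrinsics, pixels), "view" (4x4, takes a point from world to camera coordinates). Camera axes: x right, y up, looking along -z (the intrinsics and any distortion apply to the point x, -y, -z); pixel columns grow to the right and rows downward; lengths in m; the calibration is good to about 2 mm. A picture is of the moment at which its call begins.
A pose or a line that the arm cannot do raises IKError and nothing moves.
- job_done(): hands the job in, once; it reports no verdict.
The state is a dict: "time": time; "joint_pos": joint angles; "dq": joint speeds; "joint_torque": joint torques, N m; "ee_pos": TCP position; "ee_rot": TCP orientation; "ft_force": force on the tool from outside, world axes, zero at the start; "moment": the same for the moment, N m; "finger_gap": finger opening in m.
Only numpy, scipy, OpenCV 4.12 (cv2) and the standard library are available. Lean on these libraries where they do the work, as an engineer would, in place of code of your own. Each camera call takes 0.05 s, during which the arm holds its last target.

TASK

Open the display box that is still shut: with the fingertips hold down the brass spring catch beside its lid while pushing the lid's pull bar away, until the lid is fully open and the catch has sprung up behind it to lock it open. Only press and push: do not grip the pull, lift or shove the box, or disturb the box that is already open or any of the goods around.

Things in the scene. Friction and masses are not known exactly. Their poses are not given: they have to be found in the camera images.
- box_shut: The box to open, lid shut: pale wooden counter display box, 228x158 mm, side walls 50 mm high, 1.5 kg, loose on rubber feet. Origin: on its underside, midway between the side walls. +x: the way its lid slides open (roughly away from the robot, within 0.2 rad); +y: its left, where the catch's guide block stands (y 65 to 87 mm, top z 48). The lid's top is 46 mm up; the hair tie inside is fixed.
- pull_shut (a point): Centre of the near face (the face to push) of the wooden pull bar across the lid of the shut box. The bar is 90 mm wide along the box's y, 16 mm thick and stands on the lid, 46 to 72 mm above the table; this point is 59 mm up. It moves with the lid; at the start it is at (-50, -1, 59) mm in the box's frame. Axes as the box's.
- plate_shut (a point): Centre of the top of the catch's brass thumb plate: 50 mm long along the slide, 20 mm wide, 4 mm thick; at (-48, 77, 66) mm in the box's frame; 66 mm above the table when up, 57 fully pressed. Its near 23 mm reach nearer than the pull's near face, so one finger can press it while another stands behind the pull, over the lid (46 mm up; the wall between is 50 mm up).
- lid_shut (a joint): Slide of the shut box's lid, m: 0 shut, 0.082 far stop; 1.2 N friction. While the catch is up, its square lug sits in a notch in the lid's left edge (2 mm play) and blocks the lid. After 8 mm with the catch held down, the lid itself keeps the lug down. From 0.076 the lid's near end is past the lug; the catch, if not pressed, springs up behind it and locks the lid open.
- catch_shut (a joint): Downward travel of the shut box's spring catch, m: 0 up, 0.009 fully pressed; 3 N to start, 6 N fully down. The lid can pass when it is pressed 0.007 or more. It springs back when let go, unless the lid is over its lug.
- grip_shut: The far 6 mm of the pull bar's thickness, with its far face (16 mm beyond the near face), fixed to the lid. Fingers pressing on it mean that the pull is gripped. Its origin and axes coincide with the box's while the lid is shut, and move with the lid.
- box_open: A twin of the box to open, same size and frame, already open: its lid is pushed back and stands out 80 mm beyond its far end. The two boxes may change places. Leave it alone.
- lid_open (a joint): Slide of the open box's lid, m, as for the other; starts at about 0.08 (open).
- catch_open (a joint): Spring catch of the open box, m, as for the other; starts up (0).
- scrubby_rose: round crochet scrubby with a tilted card on top, 88 mm across, 44 mm high, loose on the table between the two boxes. Origin: centre of its underside. To be left alone.
- coasters_sun: tied stack of round crochet coasters, 135 mm across, 37 mm high, loose, at the left. Origin: centre of its underside. To be left alone.
- coasters_plum: flower-edged stack of coasters, 115 mm across, 28 mm high, loose, at the left. Origin: centre of its underside. To be left alone.
- scrubby_teal: round crochet scrubby with card, 89 mm across, 45 mm high, loose, back left. Origin: centre of its underside. To be left alone.
- case_sage: flat crochet glasses sleeve 208x91x25 mm, loose, at the right. Origin: centre of its underside. To be left alone.
- case_pink: flat crochet glasses sleeve 206x78x23 mm, loose, back right. Origin: centre of its underside. To be left alone.

How it is judged:
On the way, in this order (a step that is already met when the one before it is completed fails the run):
1. the catch of the shut box is pressed down while the lid is still shut (value of joint catch_shut above 0.0055 m and value of joint lid_shut below 0.01 m), for 0.05 s.
2. the lid slides over the lug of the held-down catch (value of joint lid_shut above 0.02 m and value of joint catch_shut above 0.0045 m), for 0.05 s.
At the end, for the whole second after the job is handed in: The lid that was shut is open by 74.5 mm or more of 82 and at rest, its catch up again (within 2 mm) behind it. Both boxes stand upright within 20 mm of their start, the other one still open and locked; no other thing has moved over 20 mm (value of joint lid_shut above 0.0745 m and value of joint each of catch_shut, catch_open below 0.002 m and velocity of joint lid_shut between -0.005 and 0.005 m/s and distance of each of box_shut, box_open, scrubby_rose, coasters_sun, coasters_plum, scrubby_teal, case_sage, case_pink from where it was at the start of the episode below 0.02 m and angle between each of box_shut, box_open's own z axis and vertical below 0.05 rad and linear speed of each of box_shut, box_open below 0.01 m/s and value of joint lid_open above 0.0725 m); the robot touches nothing.
It fails at once if the pull is gripped: fingers press on its far face (contact force between the fingers and grip_shut above 1.5 N).
It fails at once if the shut box is shoved more than 20 mm, lifted or tipped (distance of box_shut from where it was at the start of the episode above 0.02 m or height (world z) of box_shut above 0.008 m or angle between box_shut's own z axis and vertical above 0.08 rad).
It fails at once if the open box is shoved more than 20 mm, lifted or tipped (distance of box_open from where it was at the start of the episode above 0.02 m or height (world z) of box_open above 0.008 m or angle between box_open's own z axis and vertical above 0.08 rad).
It fails at once if the other box's lid or catch is moved (value of joint lid_open below 0.0725 m or value of joint catch_open above 0.004 m).
It fails at once if the goods around are knocked or carried off (distance of any of scrubby_rose, coasters_sun, coasters_plum, scrubby_teal, case_sage, case_pink from where it was at the start of the episode above 0.02 m).
It also fails if it takes over 38 s, if anything falls off the work surface, if the arm or the gripper's body presses on something with over 40 N, if the wrist force passes 120 N, or if a joint passes its speed limit or range.

## Working session

There is one attempt and no reset: what is moved stays moved. The work goes in short steps, each a Python script; the robot and the scene stay as the last script left them, time stands still between calls to the robot, and variables do not carry over. Pictures are saved under pics/ and viewed, and the job is handed in when it is done.

```bash
ls; mkdir -p pics; python3 - <<'E'
from bench import *
import cv2,numpy as np
for n in("scene","top"):
    im=get_image(n); cv2.imwrite(f"pics/{n}0.png",im["frame"]); np.savez(f"{n}0.npz",**im)
    print(n,im["camera_matrix"],im["view"], (im["depth"]>0).mean())
print(state())
E
```

```text
pics
scene [[378.36630227   0.         317.02321098]
 [  0.         378.36630227 201.61458146]
 [  0.           0.           1.        ]] [[ 0.7546964  -0.6560727  -0.00139457 -0.42261785]
 [ 0.3886056   0.44530785  0.80665148 -0.27218855]
 [-0.52860101 -0.60931891  0.59102576 -1.08130755]
 [ 0.          0.          0.          1.        ]] 0.9960703125
top [[439.17578033   0.         322.64645599]
 [  0.         439.17578033 196.22832608]
 [  0.           0.           1.        ]] [[ 0.02286276 -0.99972157 -0.00583698 -0.01828154]
 [ 0.985551    0.0215578   0.16800145 -0.54600149]
 [-0.16782884 -0.00959362  0.98576947 -1.29557731]
 [ 0.          0.          0.          1.        ]] 0.995953125
{'time': 0.1, 'joint_pos': array([ 1.12630554e+00,  9.17787523e-02,  1.23171933e+00,  7.80561908e-06,
        1.81977895e+00, -5.67265420e-02]), 'dq': array([-0.00145011, -0.00203648, -0.00265221, -0.00051432, -0.00062606,
        0.00069491]), 'joint_torque': array([ 1.56713180e-03, -4.47853231e+01, -4.07571781e+01,  7.00565404e-02,
        2.83567625e-02, -7.56386748e-05]), 'ee_pos': array([0.22678543, 0.55523771, 0.22964886]), 'ee_rot': array([-2.12522078e-04,  1.92668715e-01,  9.81263500e-01, -8.14940081e-04]), 'ft_force': array([-0.39399151,  0.72112177,  0.43115871]), 'moment': array([0.02773615, 0.02858515, 0.03081333]), 'finger_gap': 0.08790753958373174}
```

View pics/top0.png

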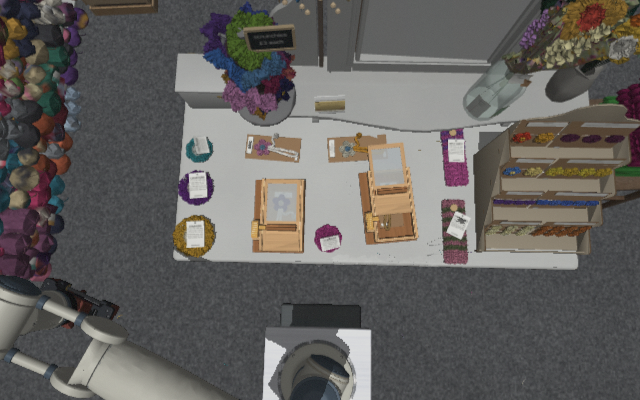

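View pics/scene0.png

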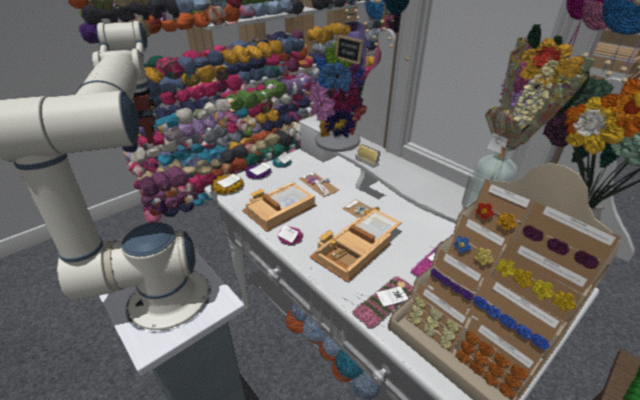

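```bash
cat > h.py <<'E'
import numpy as np
def cloud(im):
    K=im["camera_matrix"];V=im["view"];d=im["depth"].astype(float)
    v,u=np.mgrid[:400,:640]
    x=(u-K[0,2])/K[0,0]*d;y=(v-K[1,2])/K[1,1]*d
    P=np.stack([x,-y,-d],-1)
    return (P-V[:3,3])@V[:3,:3]
E
python3 - <<'E'
from h import *
import cv2
for n,(a,b,c,d) in {"top":(165,265,235,335),"scene":(170,240,230,330)}.items():
    im=np.load(n+"0.npz"); P=cloud(im)
    cr=im["frame"][a:b,c:d]; cv2.imwrite(f"pics/{n}_crop.png",cv2.resize(cr,None,fx=6,fy=6,interpolation=cv2.INTER_NEAREST) if n=="top" else cv2.resize(cr,None,fx=7,fy=7,interpolation=cv2.INTER_NEAREST))
    if n=="top":
        z=P[...,2]
        print((z[170:262:3,245:315:3]*1000).round().astype(int))
        for uv in((210,275),(240,280),(300,320)):print(P[uv])
E
```

```text
[[   5   -6   -1    1    0    8    0   -4   -5   -1    2    1 1369   -2
    -1    2    2   -2 1369    5    2   -1   -1    1]
 [  -2   -3    0    1    3   -3    1   -4    2   -3    2   -1   -6    4
    -2    1   -1    1    1   -1    0   -4    1    1]
 [   3   -4    2   -1   -2   -3   -2    3    0    3   -1   -2    1    1
    -2    1    5   -1    0    5    3    3   -1    0]
 [   4    3    2    0    2   -1   48   45   51   44   48   48   45   46
    44   41    0    1    0   -2    0    2   -1   -4]
 [   0    0   -5   -1   14    9   53   43   44   48   44   40   47   42
    43   52   50   53   46   50    3    1    1    1]
 [  -3   -1   -2   -2   14   12   47   47   38   48   47   39   49   43
    45   47   42   40   47   52    1    2    2    2]
 [   1   -1   -2    2    8   15   52   45   41   43   47   45   43   42
    45   45   41   44   45   45    1   -3   -1    2]
 [   0 1369    0    0   11   10   52   41   41   47   42   47   44   43
    45   47   45   44   47   45    3    0    6   -2]
 [  -1 1369    0    0   12   12   49   51   45   47   40   46   44   44
    44   48   45   45   41  
[... 2183 characters left out ...]
 47   45   43   47   44   50   46   51
    44   42   47   44   53   22   -4   -4   -4   -1]
 [   1    2   -2   11   10   11   10   13   12   21   20   27   27   32
    38   45   51   50   48   21   -2   -2   -2    3]
 [   2   -2   -3    1    2    1    1    2   -2    1   -7    1    4   -1
    -1    1    0   -1    3    0   -3    2    4    0]
 [  -1   -4    1    1   -1   -5    3    4   -3    2    1    0    0    1
     4    0    1    3   -1   -1    2    0   -3   -1]
 [  -1   -2   -1   -3   -2   -5   -1    1    0   -5   -4   -1   -8   -3
    -3   -1    3   -3    0    0    3    3    1   -1]]
[0.50100871 0.1381413  0.04339395]
[0.41004754 0.1190508  0.04605151]
[ 0.18591091  0.00289119 -0.75792348]
```

View pics/top_crop.png

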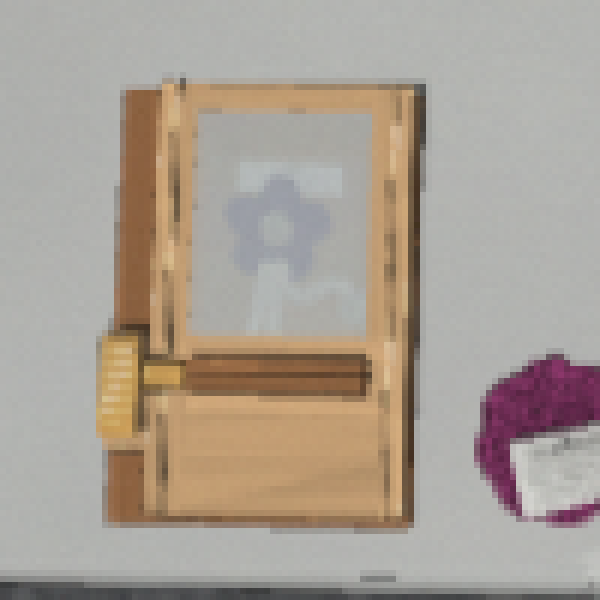

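View pics/scene_crop.png

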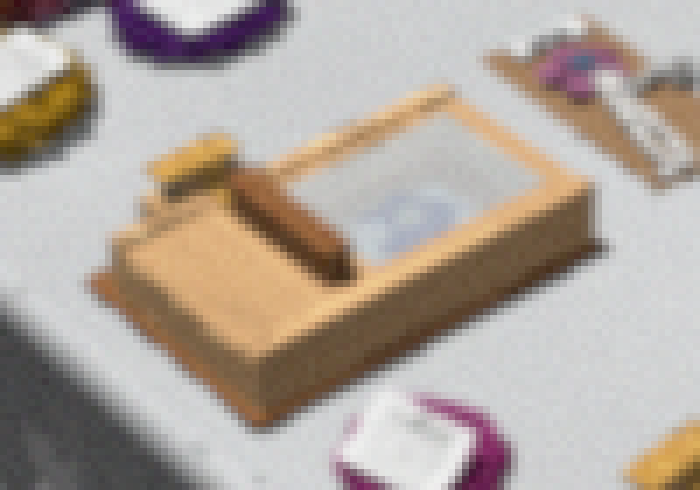

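```bash
cat >> h.py <<'E'
def cast(im,uv,z):
    K=im["camera_matrix"];V=im["view"];uv=np.atleast_2d(np.asarray(uv,float))
    r=np.c_[(uv[:,0]-K[0,2])/K[0,0],-(uv[:,1]-K[1,2])/K[1,1],-np.ones(len(uv))]@V[:3,:3]
    C=-V[:3,:3].T@V[:3,3]
    return C+r*((z-C[2])/r[:,2])[:,None]
E
python3 - <<'E'
from h import *
import cv2
for n,(a,b,c,d) in {"top":(165,265,235,335),"scene":(170,240,230,330)}.items():
    im=np.load(n+"0.npz"); F=im["frame"]; P=cloud(im)
    hsv=cv2.cvtColor(F,cv2.COLOR_BGR2HSV)
    print(n,"plate hsv",hsv[228,253] if n=="top" else hsv[193,257], "bar",hsv[228,280],"wood",hsv[244,280])
    z=P[...,2]; roi=np.zeros(z.shape,bool); roi[a:b,c:d]=1
    def rep(name,m,zz):
        m=m.astype(np.uint8); k,l,s,_=cv2.connectedComponentsWithStats(m)
        i=1+np.argmax(s[1:,4]); v,u=np.nonzero(l==i)
        W=cast(im,np.c_[u,v],zz)
        r=cv2.minAreaRect((W[:,:2]*1000).astype(np.float32)); print(name,len(u),W.mean(0).round(4),r)
        X=W[:,:2]-W[:,:2].mean(0); e,w=np.linalg.eigh(X.T@X); print("  axis deg",np.degrees(np.arctan2(w[1,1],w[0,1])))
    zs=cv2.medianBlur(z.astype(np.float32),3)
    rep("high plate+bar",roi&(zs>.0585),.068)
    br=(hsv[...,0]>20)&(hsv[...,1]>110)&(hsv[...,2]>120)
    rep("brass",roi&br,.066)
    rep("bar",roi&(hsv[...,2]<150)&(hsv[...,1]>90)&(zs>.055),.072)
    rep("box",roi&(zs>.035),.049)
E
```

```text
top plate hsv [ 19 122 199] bar [ 13 137 141] wood [ 16 105 194]
high plate+bar 179 [0.4455 0.1164 0.068 ] ((444.1383056640625, 116.71028137207031), (17.85391616821289, 86.36922454833984), 1.275378704071045)
  axis deg 90.94373130026793
brass 9 [ 0.4525 -0.0252  0.066 ] ((453.4952087402344, -27.199678421020508), (5.966150283813477, 11.892966270446777), 1.2767943143844604)
  axis deg 68.68053759100985
bar 165 [0.4448 0.1145 0.072 ] ((445.2408447265625, 116.32623291015625), (14.84156322479248, 86.10287475585938), 1.2791614532470703)
  axis deg 91.99476751007349
box 3264 [0.4838 0.1221 0.049 ] ((487.25390625, 130.71646118164062), (219.66128540039062, 155.2523956298828), 0.25081419944763184)
  axis deg 176.5464597904924
scene plate hsv [ 18 156 203] bar [ 60   1 207] wood [ 90   1 210]
high plate+bar 111 [0.441  0.1098 0.068 ] ((440.49896240234375, 110.84487915039062), (25.309249877929688, 101.37299346923828), 0.8744510412216187)
  axis deg 89.11648148281526
brass 37 [0.3974 0.2827 0.066 ] ((396.7730712890625, 281.62823486328125), (55.43874740600586, 20.015954971313477), 12.21157169342041)
  axis deg -165.6755554220969
bar 75 [0.432  0.1062 0.072 ] ((433.09405517578125, 113.8597640991211), (116.5404281616211, 20.065216064453125), 89.10655975341797)
  axis deg 88.45157475058363
box 1561 [0.4733 0.1132 0.049 ] ((480.32696533203125, 130.21023559570312), (186.32720947265625, 226.56195068359375), 89.53781127929688)
  axis deg 175.8163896320831
```

```bash
python3 - <<'E'
from h import *
import cv2
im=np.load("top0.npz")["frame"]
cv2.imwrite("pics/z1.png",cv2.resize(im[216:246,248:303],None,fx=14,fy=14,interpolation=cv2.INTER_NEAREST))
im=np.load("scene0.npz")["frame"]
cv2.imwrite("pics/z2.png",cv2.resize(im[180:232,240:320],None,fx=10,fy=10,interpolation=cv2.INTER_NEAREST))
E
```

```text
(no output)
```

View pics/z1.png

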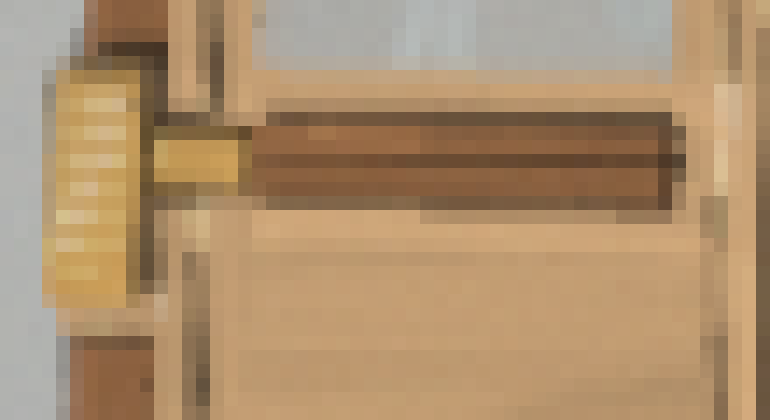

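View pics/z2.png

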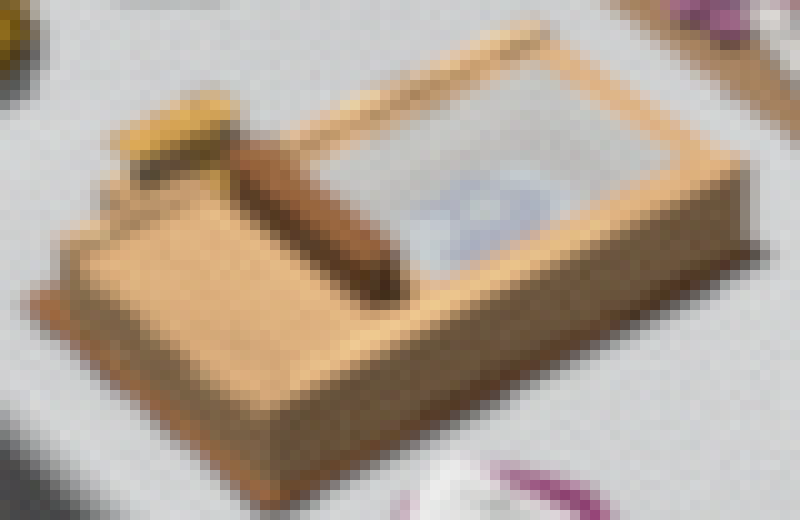

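```bash
python3 - <<'E'
from h import *
im=np.load("top0.npz"); s=np.load("scene0.npz")
z1=lambda p:np.array(p,float)/14+[247.5,215.5]
z2=lambda p:np.array(p,float)/10+[239.5,179.5]
tc=lambda p:np.array(p,float)/6+[234.5,164.5]
def show(n,im,uv,z):
    W=cast(im,uv,z)[:,:2]; print(n,(W*1000).round(1).tolist(),"mean",(W.mean(0)*1000).round(1)); return W
def yaw(a,b): return np.arctan2(a[1]-b[1],a[0]-b[0])
p=show("plate top",im,z1([(56,70),(140,70),(42,308),(127,308)]),.066); print(yaw(p[0],p[2]),yaw(p[1],p[3]))
p=show("plate scn",s,z2([(200,92),(240,104),(112,138),(132,160)]),.066);print(yaw(p[0],p[2]))
b=show("bar top",im,z1([(252,125),(672,125),(252,196),(672,196)]),.072);print(yaw(b[0],b[1])-np.pi/2)
b=show("bar scn top near edge",s,z2([(232,165),(368,270)]),.072);print(yaw(b[0],b[1])-np.pi/2)
w=show("rwall",im,tc([(414,88),(405,520)]),.050);print(yaw(w[0],w[1]))
w=show("lwall",im,tc([(162,86),(145,515)]),.050);print(yaw(w[0],w[1]))
w=show("base left edge",im,tc([(126,90),(107,525)]),.012);print(yaw(w[0],w[1]))
w=show("base near edge",im,tc([(107,525),(410,526)]),.012)
w=show("rwall scn",s,z2([(745,158),(270,410)]),.05);print(yaw(w[0],w[1]))
E
```

```text
plate top [[464.8, 204.3], [465.2, 186.4], [414.1, 204.7], [414.5, 186.7]] mean [439.7 195.5]
-0.008472484750722802 -0.006584261078090846
plate scn [[453.7, 203.5], [460.5, 187.2], [412.7, 199.7], [410.5, 183.2]] mean [434.4 193.4]
0.09145800226857043
bar top [[453.4, 161.2], [455.3, 72.2], [438.3, 160.5], [440.3, 71.7]] mean [446.8 116.4]
0.022251879135474217
bar scn top near edge [[431.6, 149.4], [431.4, 66.4]] mean [431.5 107.9]
-0.002660866726914124
rwall [[597.4, 53.8], [378.0, 51.7]] mean [487.7  52.8]
0.009785191311670247
lwall [[595.7, 182.8], [377.6, 181.2]] mean [486.6 182. ]
0.0074441547996010405
base left edge [[601.0, 207.4], [373.7, 206.1]] mean [487.4 206.8]
0.005759265356936872
base near edge [[373.7, 206.1], [376.7, 51.1]] mean [375.2 128.6]
rwall scn [[593.3, 55.3], [376.1, 49.0]] mean [484.7  52.1]
0.029254675476553287
```

```bash
cat >> h.py <<'E'
B=np.array([.4875,.118]);PSI=.01
def bw(x,y,z): # box mm -> world m
    c,s=np.cos(PSI),np.sin(PSI); return [B[0]+(c*x-s*y)/1000,B[1]+(s*x+c*y)/1000,z/1000]
Q=[0,-np.sin(PSI/2),np.cos(PSI/2),0]
Q2=[0,np.cos(PSI/2),np.sin(PSI/2),0]
YT=26.
E
python3 - <<'E'
from h import *
from bench import *
import cv2
for q in (Q,Q2): print(inverse_kinematics(bw(-63.5,YT,150),q))
move_to(bw(-63.5,YT,170),Q)
move_l(bw(-63.5,YT,83+8),speed=.1)   # TCP 91 -> tips 83
hold(.3)
s=state();print(s["time"],s["ee_pos"],s["ft_force"],s["finger_gap"],bw(-63.5,YT,91))
for n in("scene","top"):
    im=get_image(n);np.savez(n+"1.npz",**im)
    f=im["frame"][200:255,235:315] if n=="top" else im["frame"][150:230,220:320]
    cv2.imwrite(f"pics/{n}1.png",cv2.resize(f,None,fx=8,fy=8 if n=="top" else 7.4,interpolation=cv2.INTER_CUBIC) if n=="top" else cv2.resize(f,None,fx=7,fy=7,interpolation=cv2.INTER_CUBIC))
E
```

```text
[ 2.50159491e-01 -3.29323024e-01  1.76085350e+00 -4.44089210e-16
  1.71006218e+00 -1.33063684e+00]
[ 2.50159491e-01 -3.29323024e-01  1.76085350e+00 -4.44089210e-16
  1.71006218e+00  1.81095582e+00]
3.025 [0.42399557 0.14341057 0.09145772] [-0.07683522  0.08689802  0.16092593] 0.0875525285451812 [np.float64(0.4237431793068534), np.float64(0.1433637105941137), 0.091]
```

View pics/scene1.png

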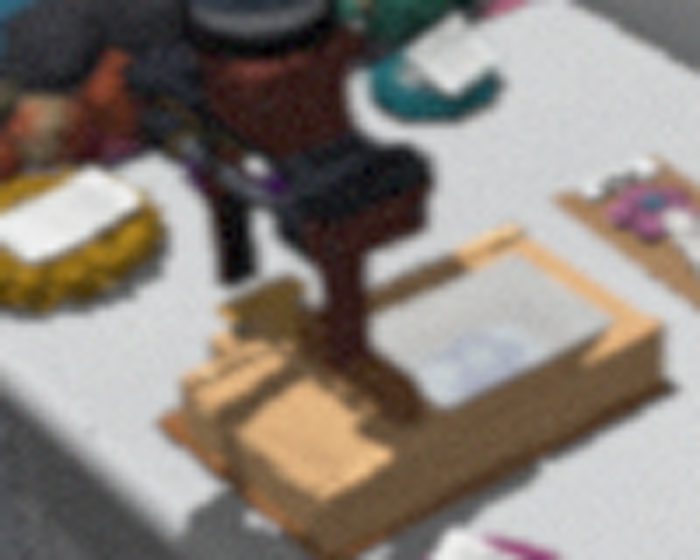

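View pics/top1.png

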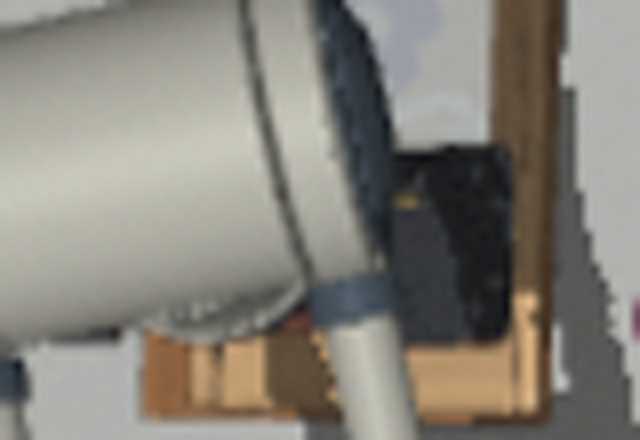

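The scene view shows the left fingertip (crop ~235,275) standing over the brass plate's near end. The right fingertip (~350,360) is just short of the pull bar. The arm hides the top view. Next I'll press down in small steps, watching the force.

```bash
python3 - <<'E'
from h import *
from bench import *
f0=state()["ft_force"]
for tip in (74,70,67,65,63,61,60,59,58.3):
    move_l(bw(-63.5,YT,tip+8),speed=.03); hold(.1)
    s=state();f=s["ft_force"]-f0
    print(tip,(s["ee_pos"][2]*1000-8).round(2),f.round(2),round(s["time"],2))
    if tip>67 and f[2]>3 or f[2]>12: print("STOP");break
E
```

```text
74 74.04 [ 0.23 -0.08  1.26] 3.67
70 69.97 [-0.43 -0.42 -0.14] 4.06
67 66.95 [-0.38  0.29  1.17] 4.41
65 65.46 [-0.34  0.07  4.06] 4.76
63 63.2 [0.19 0.04 4.8 ] 5.11
61 61.14 [1.6  0.72 5.53] 5.46
60 60.16 [2.11 0.96 5.27] 5.81
59 59.05 [0.91 0.34 5.43] 6.16
58.3 58.38 [1.41 0.9  6.11] 6.51
```

```bash
python3 - <<'E'
from h import *
from bench import *
def rep(t):
    s=state();e=s["ee_pos"];print(t,(e*1000).round(1),s["ft_force"].round(2),round(s["time"],2));return s["ft_force"]
move_l(bw(-63.5,YT,57.5+8),speed=.02);hold(.1);rep("down")
for x in (-60,-57,-54,-51,-48,-45,-42,-39):
    move_l(bw(x,YT,57.5+8),speed=.03);f=rep(x)
    if f[0]<-9: print("STOP");break
E
```

```text
down [423.8 143.4  65.6] [1.56 1.99 5.71] 6.86
-60 [426.  143.3  64.9] [-2.15  0.2   5.27] 7.12
-57 [428.6 143.2  64.7] [-4.26  0.18  5.1 ] 7.38
-54 [431.5 143.2  64.7] [-3.43 -0.24  5.95] 7.62
-51 [434.4 143.2  64.7] [-4.56  0.42  6.37] 7.88
-48 [437.4 143.2  64.7] [-4.08  0.24  6.53] 8.12
-45 [440.3 143.2  64.7] [-5.01  0.47  6.92] 8.38
-42 [443.3 143.2  64.7] [-5.28 -0.26  6.13] 8.62
-39 [446.3 143.3  64.7] [-5.63 -0.33  5.86] 8.88
```

```bash
python3 - <<'E'
from bench import *
import cv2
im=get_image("scene");cv2.imwrite("pics/scene2.png",cv2.resize(im["frame"][150:230,220:320],None,fx=7,fy=7,interpolation=cv2.INTER_CUBIC))
E
```

```text
(no output)
```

View pics/scene2.png

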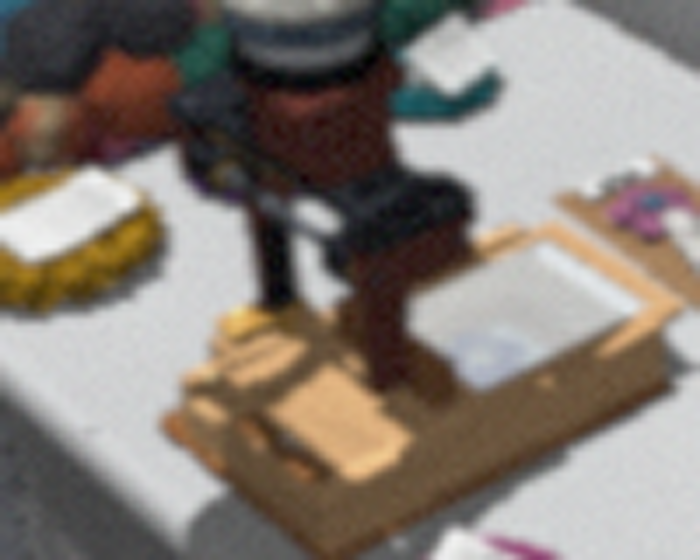

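The box's base corners haven't moved (165,425 and 675,385) and the lid is open by about 20 mm. I'll continue, and ease off the plate now that the lid is holding the lug down.

```bash
python3 - <<'E'
from h import *
from bench import *
def rep(t):
    s=state();e=s["ee_pos"];print(t,(e*1000).round(1),s["ft_force"].round(2),round(s["time"],2));return s["ft_force"]
ok=1
for x,t in ((-34,57.5),(-28,57.5),(-24,61),(-16,62),(-8,62),(0,62),(6,62),(10,62),(13,62),(15,62),(17,62),(18,62),(19,62),(20,62),(21,62),(22,62)):
    move_l(bw(x,YT,t+8),speed=.04);f=rep(x)
    if f[0]<-9: print("STOP");break
im=get_image("scene")
import cv2
cv2.imwrite("pics/scene3.png",cv2.resize(im["frame"][150:230,220:320],None,fx=7,fy=7,interpolation=cv2.INTER_CUBIC))
E
```

```text
-34 [451.5 143.3  64.7] [-3.94 -0.24  5.77] 9.2
-28 [457.6 143.3  64.7] [-2.67 -0.45  5.99] 9.5
-24 [461.8 143.3  67.9] [-4.16 -0.62  2.61] 9.78
-16 [470.5 143.5  68.7] [-3.65 -0.68 -2.08] 10.13
-8 [479.4 143.9  70. ] [-2.82 -0.08 -2.28] 10.48
0 [487.8 144.   70.4] [-1.64 -0.2  -2.5 ] 10.83
6 [493.8 144.1  70.4] [-0.86 -0.89 -0.69] 11.13
10 [497.7 144.1  70.3] [-1.26 -0.17  0.21] 11.38
13 [500.9 144.2  70.3] [-0.66 -0.03 -0.14] 11.63
15 [502.6 144.2  70.1] [-1.15 -0.59  0.07] 11.88
17 [504.4 144.2  70. ] [-0.17  0.6  -0.24] 12.13
18 [505.3 144.2  70. ] [-0.94 -0.63  0.86] 12.38
19 [506.  144.2  70. ] [-2.02 -0.94  1.52] 12.63
20 [506.2 144.2  69.9] [-5.85 -0.21  3.79] 12.88
21 [506.4 144.2  69.9] [-9.17  0.32  4.27] 13.13
STOP
```

View pics/scene3.png

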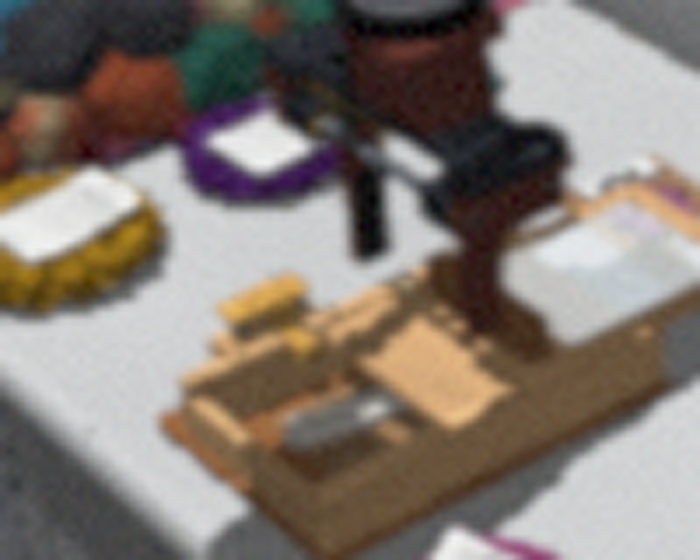

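The plate is up again (265,300) and the force rose at the far stop. I'll back off, lift clear and check.

```bash
python3 - <<'E'
from h import *
from bench import *
import cv2
move_l(bw(14,YT,70),speed=.04)
move_l(bw(14,YT,200),speed=.12)
p=state()["ee_pos"]
move_to([.227,.5,.25],[0,.19267,.98126,0])
hold(.3)
for n in("scene","top"):
    im=get_image(n);np.savez(n+"4.npz",**im);f=im["frame"]
    a,b,c,d=(165,240,220,320) if n=="scene" else (120,265,170,470)
    k=7 if n=="scene" else 2.6
    cv2.imwrite(f"pics/{n}4.png",cv2.resize(f[a:b,c:d],None,fx=k,fy=k,interpolation=cv2.INTER_CUBIC))
print(state()["time"],state()["ft_force"])
T=np.load("top4.npz");z=cloud(T)[...,2]
X=cloud(T);m=(cv2.medianBlur(z.astype(np.float32),3)>.06)&(X[...,0]>.35)&(X[...,0]<.6)&(X[...,1]>.05)&(X[...,1]<.225)&(z<.1)
for lo,hi,nm in((.05,.17,"bar"),(.18,.225,"plate")):
    q=X[m&(X[...,1]>lo)&(X[...,1]<hi)];print(nm,len(q),q.mean(0).round(4),np.percentile(q[:,0],[5,95]).round(4))
d0=np.load("top0.npz")["frame"]; df=cv2.absdiff(d0,T["frame"]).max(2)
cv2.imwrite("pics/diff.png",cv2.resize((df[120:265,170:470]>40).astype(np.uint8)*255,None,fx=2.6,fy=2.6))
E
```

```text
16.8 [1.13523983 0.85456833 0.42322563]
bar 170 [0.5268 0.1155 0.0703] [0.5199 0.5342]
plate 110 [0.4389 0.1954 0.0649] [0.4188 0.4606]
```

View pics/scene4.png

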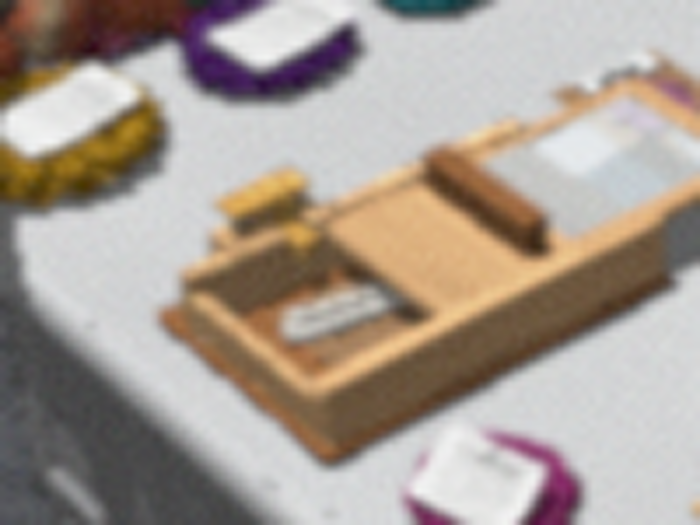

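View pics/top4.png

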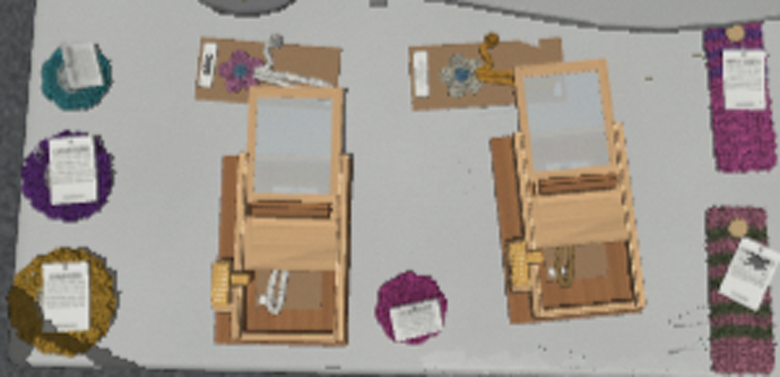

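View pics/diff.png

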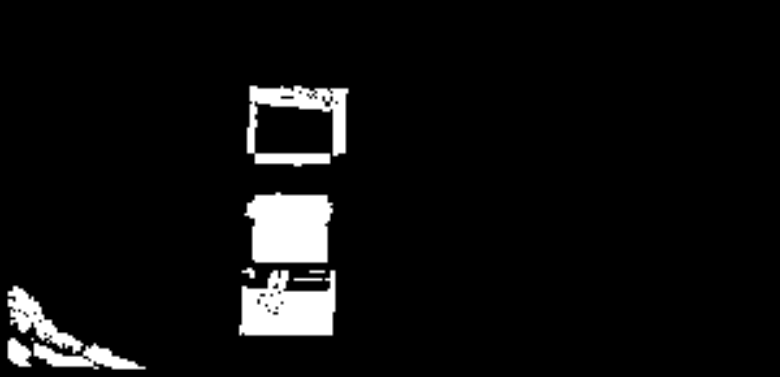

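The bar has moved 81 mm and the plate is up at 65 mm. The box and goods haven't moved; the other changed pixels, at lower left, are only the arm's shadow.

```bash
python3 -c "
from bench import *
job_done();print(state()['time'])"
```

```text
the job is handed in; nothing more can be done
the job is handed in; nothing more can be done
```

The shut box (the left one) is now open, with its catch sprung up behind the lid. The job was handed in at about 17 s of the 38 s limit; no verdict is reported.

**What I did:** I located the box, plate and pull bar from the top camera. With the gripper open, the left finger pressed the plate to the bottom (about 6 N) while the right finger pushed the pull bar's near face. Once the lid was holding the lug down, I eased off the plate. I then pushed on until the force rose to about 9 N at the far stop, and backed off.

**Last checks:**
- **Lid:** the pull bar had moved about 81 mm by the depth image.
- **Catch:** the plate measured about 65 mm high, against 66 mm when fully up.
- **Everything else:** comparing the top images before and after shows no movement of either box or the goods; only the lid and the arm's shadow changed.

**Disagreements:**
- My hand-picked corners in the scene view put the plate about 5 mm and the bar's near edge about 7 mm nearer the robot than the top view did. I trusted the top view, which fitted the given box dimensions.
- The force sensor read about 1 N with the arm clear of everything, which I took to be drift.

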